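# Sort solid from hollow brass pillars and load the finishing bowl

### The arm

A 6-joint arm with a two-finger parallel gripper is mounted at the origin on the work surface; the furniture and walls round the work are solid. World frame = base frame: x ahead of the robot, y to its left, z up, the work surface at z = 0. Lengths are in m, angles in degrees, forces in N, time in s.
With the tool pointing down it reaches from about 0.35 to 0.875 m from the base axis. Payload 4.2 kg.
Tool frame: the origin (TCP) lies midway between the tips of the shut fingers; the grasp point (between the pads) lies 19 mm behind it; z points along the fingers, y is the line along which they close (so a half turn about z gives the same grasp; the last joint's range is limited). The gripper opens to 87 mm and grips with 3 to 60 N. Pads are 19 mm wide; open, the fingers measure 117 mm over their backs; the gripper's body (75 mm by 190 mm) begins 51 mm behind the grasp point.
Start: joints at [-54.339, 22.042, 0.453, 0, -68.411, -14.817], TCP at [0.222, -0.584, 0.223] pointing down, gripper open.
Joint ranges: [-179.83, 179.83], [-69.29, 118.12], [-61.27, 80.66], [-181.25, 117.63], [-171.15, -9.14], [-177.46, 177.46]. Speed limits (degrees/s): [159.86, 159.86, 180, 180, 180, 180].

### API

Orientations are given as a 3x3 rotation matrix whose columns are the frame's x, y, z axes.
In Python, from station import r, camrig, finish_job gives the robot as it stands (r), with the cameras (camrig) and the job as plain functions.
- The arm moves only by the shell command python3 steer.py 'ROWS'. ROWS is a JSON list of rows, 1 to 8 of them, each of 7 numbers: the opening from 0.0 (shut) to 1.0 (fully open), then dx, dy, dz in m, then a rotation vector rx, ry, rz in degrees; each row is the pose to reach, as a shift and turn from the pose commanded when the command began, along the tool's axes at that moment; what a row does not reach only later rows make up. A row lasts 1/10 s, in which the tool goes at most 0.05 m and 8.59 degrees, less where a joint would pass 70% of its speed; a pose out of reach is approached as far as the arm can. The fingers move at their own pace and stop on an object; the grip force is fixed at half the most. Time passes only in rows, so rows that do not move let the fingers close. It prints the time, the measured TCP pose, the force, the opening and the grip force at its end.
- r.sense(): the state, without advancing time (a new reading comes with each control period).
- camrig.capture(name): name is "scene" or "side" or "wrist"; returns a dict with "pixels" (400x640x3 uint8, red, green, blue), "z_map" (400x640 float32, m along the optical axis (not along the pixel's ray), 0 where there is no reading), "K" (3x3 intrinsics, pixels), "world_from_camera" (4x4, takes a point from camera to world coordinates). Camera axes: x right, y up, looking along -z (the intrinsics and any distortion apply to the point x, -y, -z); pixel columns grow to the right and rows downward; lengths in m; the calibration is good to about 2 mm. A picture is of the moment at which its call begins.
- finish_job(): hands the job in; it is judged then, once.
The state is a dict: "time_s": time; "joints": joint angles; "joint_velocities": joint speeds; "effort": joint torques, N m; "tcp_pos": TCP position; "ee_rot": TCP orientation; "wrist_force": force on the tool from outside, world axes, zero at the start; "moment": the same for the moment, N m; "gripper_width": opening from 0.0 (shut) to 1.0 (fully open); "gripper_force": force on a finger pad.
Only numpy, scipy, OpenCV 4.12 (cv2) and the standard library are available. Lean on these libraries where they do the work, as an engineer would, in place of code of your own. Each camera call takes 0.05 s, during which the arm holds its last target. There are 200 camera calls.

### The job

The round finishing bowl was left running on slow: turn its switch to off in the middle, let it stand there at least two seconds for the motor to run down, and load only while it is off. Heft each cast brass pillar: the heavy, solid ones go into the bowl, the light, hollow ones, which would be dented in it, go into the wooden tray for polishing by hand. Once every pillar is sorted, turn the switch fully on to its other side, fast, and leave the turquoise-lidded pot and the roll of tape where they are.

Things in the scene. Friction and masses are not known exactly. Their poses are not given: they have to be found in the camera images.
- pillar1: cast brass pillar, 90 mm long: a turned round shaft, 23 mm thick, between two 29 x 29 mm square end blocks, each 20 mm long; origin at its centre, x along its length; it starts lying on one side of its blocks, centre 14.5 mm above the bench. Some of the pillars are solid (0.41 to 0.55 kg), the others hollow inside (0.09 to 0.13 kg); they look exactly alike. Not every pillar is there each time.
- pillar2: cast brass pillar, 90 mm long: a turned round shaft, 23 mm thick, between two 29 x 29 mm square end blocks, each 20 mm long; origin at its centre, x along its length; it starts lying on one side of its blocks, centre 14.5 mm above the bench. Some of the pillars are solid (0.41 to 0.55 kg), the others hollow inside (0.09 to 0.13 kg); they look exactly alike. Not every pillar is there each time.
- pillar3: cast brass pillar, 90 mm long: a turned round shaft, 23 mm thick, between two 29 x 29 mm square end blocks, each 20 mm long; origin at its centre, x along its length; it starts lying on one side of its blocks, centre 14.5 mm above the bench. Some of the pillars are solid (0.41 to 0.55 kg), the others hollow inside (0.09 to 0.13 kg); they look exactly alike. Not every pillar is there each time.
- pillar4: cast brass pillar, 90 mm long: a turned round shaft, 23 mm thick, between two 29 x 29 mm square end blocks, each 20 mm long; origin at its centre, x along its length; it starts lying on one side of its blocks, centre 14.5 mm above the bench. Some of the pillars are solid (0.41 to 0.55 kg), the others hollow inside (0.09 to 0.13 kg); they look exactly alike. Not every pillar is there each time.
- pillar5: cast brass pillar, 90 mm long: a turned round shaft, 23 mm thick, between two 29 x 29 mm square end blocks, each 20 mm long; origin at its centre, x along its length; it starts lying on one side of its blocks, centre 14.5 mm above the bench. Some of the pillars are solid (0.41 to 0.55 kg), the others hollow inside (0.09 to 0.13 kg); they look exactly alike. Not every pillar is there each time.
- bowl: round bench finishing bowl of grey plastic on a grey motor base, fixed to the bench; origin under its centre on the bench; 180 mm across, rim 94 mm (its rolled edge 97 mm) above the bench
- bowl_floor (a point): middle of the bowl's flat inner floor, 41 mm above the bench and 53 mm below the rim; the floor is about 160 mm across, the sides lean out to 168 mm inside at the rim
- tray: small open wooden tray, 122 x 104 mm outside, 32 mm high, walls 6 mm thick, fixed to the bench; origin under its centre on the bench, x along its long side
- tray_floor (a point): middle of the tray's inner floor, 6 mm above the bench; 110 x 92 mm inside, x and y as for the tray
- switch_box: grey switch box of the bowl, 84 x 84 mm and 57 mm high, fixed to the bench, with a rotary switch on top; origin under its centre on the bench; its x axis points from its middle to the off mark (a small ring), with the one-tick mark (slow) 60 degrees clockwise and the two-tick mark (fast) 60 degrees counter-clockwise of it, seen from above; a cable leaves it on the off-mark side
- selector (a joint): angle of the black switch handle about the upright axis, rad, counter-clockwise positive seen from above: -1.05 slow (end stop, where it starts), 0 off (the handle then lies along the box's x axis), +1.05 fast (end stop). It turns against light friction (0.06 N m), with no spring, and stays where it is left
- selector_grip (a point): middle of the handle's grip, on its turning axis, 80 mm above the bench; the grip is an upright bar 50 mm long, 13 mm thick and 25 mm high (from 68 to 93 mm above the bench) with a white line at its pointer end; x along the bar to the pointer end. Under it is the handle's 34 mm round foot
- pumice: bystander: white pot with a turquoise lid, 56 mm across, 70 mm high, loose; origin under its centre
- tape: bystander: roll of masking tape lying flat, 98 mm across, 25 mm high, loose; origin under its centre

How it is judged (in metres and radians):
On the way, in this order (a step that is already met when the one before it is completed fails the run):
1. the switch stands at off (within 0.2 rad) for two seconds (value of joint selector between -0.2 and 0.2 rad), for 2 s.
2. with the switch still off, every solid pillar lies in the bowl and every hollow one in the tray, at rest (all of step 1 and ((contact force between pillar1 and anything else above 3 N and horizontal distance between pillar1 and bowl_floor below 0.075 m and z of pillar1 in the frame of bowl_floor between 0 and 0.055 m) or (contact force between pillar1 and anything else below 3.9 N and x of pillar1 in the frame of tray_floor between -0.05 and 0.05 m and y of pillar1 in the frame of tray_floor between -0.042 and 0.042 m and z of pillar1 in the frame of tray_floor between 0 and 0.055 m)) and ((contact force between pillar2 and anything else above 3 N and horizontal distance between pillar2 and bowl_floor below 0.075 m and z of pillar2 in the frame of bowl_floor between 0 and 0.055 m) or (contact force between pillar2 and anything else below 3.9 N and x of pillar2 in the frame of tray_floor between -0.05 and 0.05 m and y of pillar2 in the frame of tray_floor between -0.042 and 0.042 m and z of pillar2 in the frame of tray_floor between 0 and 0.055 m)) and ((contact force between pillar3 and anything else above 3 N and horizontal distance between pillar3 and bowl_floor below 0.075 m and z of pillar3 in the frame of bowl_floor between 0 and 0.055 m) or (contact force between pillar3 and anything else below 3.9 N and x of pillar3 in the frame of tray_floor between -0.05 and 0.05 m and y of pillar3 in the frame of tray_floor between -0.042 and 0.042 m and z of pillar3 in the frame of tray_floor between 0 and 0.055 m)) and ((contact force between pillar4 and anything else above 3 N and horizontal distance between pillar4 and bowl_floor below 0.075 m and z of pillar4 in the frame of bowl_floor between 0 and 0.055 m) or (contact force between pillar4 and anything else below 3.9 N and x of pillar4 in the frame of tray_floor between -0.05 and 0.05 m and y of pillar4 in the frame of tray_floor between -0.042 and 0.042 m and z of pillar4 in the frame of tray_floor between 0 and 0.055 m)) and ((contact force between pillar5 and anything else above 3 N and horizontal distance between pillar5 and bowl_floor below 0.075 m and z of pillar5 in the frame of bowl_floor between 0 and 0.055 m) or (contact force between pillar5 and anything else below 3.9 N and x of pillar5 in the frame of tray_floor between -0.05 and 0.05 m and y of pillar5 in the frame of tray_floor between -0.042 and 0.042 m and z of pillar5 in the frame of tray_floor between 0 and 0.055 m)) and linear speed of each of pillar1, pillar2, pillar3, pillar4, pillar5 below 0.05 m/s), for 0.3 s.
3. the switch is turned on to fast (value of joint selector above 0.9 rad), for 0.2 s.
At the end, for the whole second after the job is handed in: every solid pillar lies in the bowl (its centre within 75 mm of the bowl's axis and no higher than its rim), every hollow one in the tray (its centre between the walls and less than 55 mm above the tray's floor), and the switch stands at fast (above 0.9 rad) (((contact force between pillar1 and anything else above 3 N and horizontal distance between pillar1 and bowl_floor below 0.075 m and z of pillar1 in the frame of bowl_floor between 0 and 0.055 m) or (contact force between pillar1 and anything else below 3.9 N and x of pillar1 in the frame of tray_floor between -0.05 and 0.05 m and y of pillar1 in the frame of tray_floor between -0.042 and 0.042 m and z of pillar1 in the frame of tray_floor between 0 and 0.055 m)) and ((contact force between pillar2 and anything else above 3 N and horizontal distance between pillar2 and bowl_floor below 0.075 m and z of pillar2 in the frame of bowl_floor between 0 and 0.055 m) or (contact force between pillar2 and anything else below 3.9 N and x of pillar2 in the frame of tray_floor between -0.05 and 0.05 m and y of pillar2 in the frame of tray_floor between -0.042 and 0.042 m and z of pillar2 in the frame of tray_floor between 0 and 0.055 m)) and ((contact force between pillar3 and anything else above 3 N and horizontal distance between pillar3 and bowl_floor below 0.075 m and z of pillar3 in the frame of bowl_floor between 0 and 0.055 m) or (contact force between pillar3 and anything else below 3.9 N and x of pillar3 in the frame of tray_floor between -0.05 and 0.05 m and y of pillar3 in the frame of tray_floor between -0.042 and 0.042 m and z of pillar3 in the frame of tray_floor between 0 and 0.055 m)) and ((contact force between pillar4 and anything else above 3 N and horizontal distance between pillar4 and bowl_floor below 0.075 m and z of pillar4 in the frame of bowl_floor between 0 and 0.055 m) or (contact force between pillar4 and anything else below 3.9 N and x of pillar4 in the frame of tray_floor between -0.05 and 0.05 m and y of pillar4 in the frame of tray_floor between -0.042 and 0.042 m and z of pillar4 in the frame of tray_floor between 0 and 0.055 m)) and ((contact force between pillar5 and anything else above 3 N and horizontal distance between pillar5 and bowl_floor below 0.075 m and z of pillar5 in the frame of bowl_floor between 0 and 0.055 m) or (contact force between pillar5 and anything else below 3.9 N and x of pillar5 in the frame of tray_floor between -0.05 and 0.05 m and y of pillar5 in the frame of tray_floor between -0.042 and 0.042 m and z of pillar5 in the frame of tray_floor between 0 and 0.055 m)) and value of joint selector above 0.9 rad and velocity of joint selector below 0.1 rad/s); the robot touches nothing.
It fails at once if a pillar is in the bowl while the switch is still at slow (value of joint selector below -0.4 rad and ((horizontal distance between pillar1 and bowl_floor below 0.07 m and z of pillar1 in the frame of bowl_floor below 0.04 m) or (horizontal distance between pillar2 and bowl_floor below 0.07 m and z of pillar2 in the frame of bowl_floor below 0.04 m) or (horizontal distance between pillar3 and bowl_floor below 0.07 m and z of pillar3 in the frame of bowl_floor below 0.04 m) or (horizontal distance between pillar4 and bowl_floor below 0.07 m and z of pillar4 in the frame of bowl_floor below 0.04 m) or (horizontal distance between pillar5 and bowl_floor below 0.07 m and z of pillar5 in the frame of bowl_floor below 0.04 m))).
It fails at once if the pot or the roll of tape is shifted by more than 50 mm (distance of any of pumice, tape from where it was at the start of the episode above 0.05 m).
Of pillar1, pillar2, pillar3, pillar4, pillar5 only 4 to 5 are there at a start; the rules pass over those that are not, and their reading is None.
At some moment in a run one of pillar1, pillar2, pillar3, pillar4, pillar5 may be knocked a few centimetres aside while the robot is not near it.
Once in a run the grip may slacken for a moment while it holds something.
It also fails if it takes over 208 s, if anything falls off the work surface, if the arm or the gripper's body presses on something with over 40 N, if the wrist force passes 120 N, or if a joint passes its speed limit or range.

## Working session

There is one attempt and no reset: what is moved stays moved. The work goes in short steps, Python scripts to look and compute and a shell command to move; the robot and the scene stay as the last step left them, time stands still between calls to the robot, and variables do not carry over. Pictures are saved under pics/ and viewed, at most 14 in all, crops included, and the job is handed in when it is done.

```bash
ls; mkdir -p pics
python3 - <<'E'
from station import r, camrig, finish_job
import cv2,numpy as np
s=r.sense();print(s)
for n in("scene","side"):
    c=camrig.capture(n);np.savez(f"pics/{n}0.npz",**c);cv2.imwrite(f"pics/{n}0.png",c["pixels"][:,:,::-1]);print(c["K"],c["world_from_camera"].round(3))
E
```

```text
pics
station.py
steer.py
{'time_s': 0.0, 'joints': array([-5.43401366e+01,  2.20900211e+01,  3.81382207e-01, -2.76954473e-02,
       -6.84115836e+01, -1.48170216e+01]), 'joint_velocities': array([-0.01830112,  0.05199065, -0.06488447, -0.04700223, -0.10900232,
       -0.00429826]), 'effort': array([ 7.99098780e-04, -3.90664387e+01,  1.87401795e+01,  4.21982110e+00,
        1.08737094e-02, -1.95284470e-04]), 'tcp_pos': array([ 0.2221874 , -0.58354026,  0.2214817 ]), 'ee_rot': array([[-9.34623281e-01, -3.55638281e-01, -8.58023852e-04],
       [-3.55639302e-01,  9.34621217e-01,  1.96682775e-03],
       [ 1.02448055e-04,  2.14339001e-03, -9.99997698e-01]]), 'wrist_force': array([ 0.24067485,  0.21801494, -0.59273215]), 'moment': array([ 0.00775484,  0.00204217, -0.03127501]), 'gripper_force': 0.0, 'gripper_width': 1.0011805226159736}
[[396.61011314   0.         322.09489651]
 [  0.         396.61011314 193.2992957 ]
 [  0.           0.           1.        ]] [[-0.898  0.278 -0.341  0.117]
 [-0.439 -0.581  0.686  0.613]
 [-0.007  0.765  0.643  0.742]
 [ 0.     0.     0.     1.   ]]
[[479.78400691   0.         320.23739674]
 [  0.         479.78400691 201.2980178 ]
 [  0.           0.           1.        ]] [[-0.976  0.136 -0.168  0.216]
 [-0.215 -0.534  0.817  1.074]
 [ 0.021  0.834  0.551  0.832]
 [ 0.     0.     0.     1.   ]]
```

View pics/scene0.png

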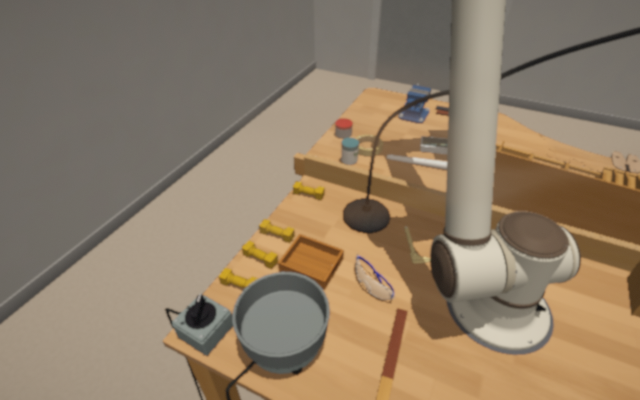

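View pics/side0.png

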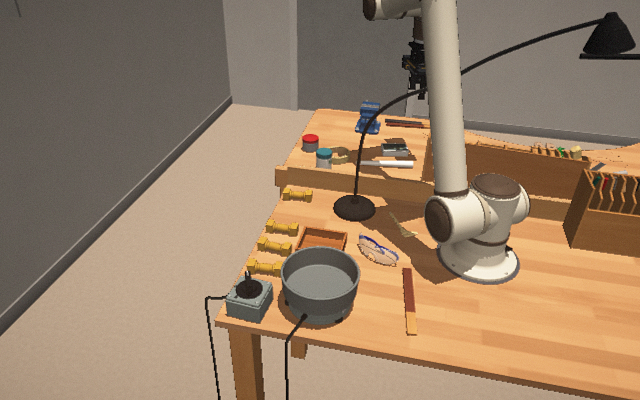

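Both views show four pillars (scene pixels 308,190; 277,230; 260,252; 236,279), the tray at (311,261), bowl (282,320), switch box (202,322), pot (349,150), tape (368,147), and a lamp whose arm is an obstacle. I'll localise these next.

```bash
cat > h.py <<'E'
import numpy as np,cv2
def world(c):
    K=c["K"];z=c["z_map"];v,u=np.mgrid[0:z.shape[0],0:z.shape[1]]
    p=np.stack([(u-K[0,2])/K[0,0]*z,-(v-K[1,2])/K[1,1]*z,-z,np.ones_like(z)],-1)
    return (p@c["world_from_camera"].T)[...,:3]
def ray(c,uv,h):
    K=c["K"];T=c["world_from_camera"];uv=np.atleast_2d(uv)
    d=np.c_[(uv[:,0]-K[0,2])/K[0,0],-(uv[:,1]-K[1,2])/K[1,1],-np.ones(len(uv))]@T[:3,:3].T
    o=T[:3,3];return o+d*((h-o[2])/d[:,2])[:,None]
def ymask(c):
    hsv=cv2.cvtColor(c["pixels"],cv2.COLOR_RGB2HSV)
    return cv2.inRange(hsv,(20,150,60),(35,255,255))
def pillars(c,amin=40):
    W=world(c);n,l,st,ce=cv2.connectedComponentsWithStats(ymask(c))
    out=[]
    for i in range(1,n):
        if st[i,4]<amin: continue
        m=(l==i)
        P=W[m];P=P[(P[:,2]>0.005)&(P[:,2]<.15)]
        if len(P)<20: continue
        (x,y),(w,hh),a=cv2.minAreaRect(P[:,:2].astype(np.float32))
        q=P[:,:2]-P[:,:2].mean(0);e=np.linalg.svd(q,full_matrices=False)[2][0]
        out.append((ce[i].round(),st[i,4],np.array([x,y]).round(3),np.round([w,hh],3),round(np.degrees(np.arctan2(e[1],e[0]))%180,1),np.percentile(P[:,2],95).round(3)))
    return out
E
python3 - <<'E'
from h import *
for n in("scene","side"):
    c=dict(np.load(f"pics/{n}0.npz"));W=world(c)
    print(n);[print(*o) for o in pillars(c)]
    if n=="scene": pts=dict(bowlfloor=(282,320),tray=(311,261),sw=(202,322),knob=(200,306),lampbase=(366,215),lampmid=(371,170),lamp2=(395,110),lamp3=(450,92),lamp4=(560,55),pot=(349,143),tape=(368,145),rimL=(235,315),rimR=(328,315),rimT=(284,280),rimB=(283,350),specs=(375,280),plank=(320,165),plank2=(420,200),bench=(350,250))
    else: pts=dict(bowlfloor=(320,283),tray=(322,241),knob=(249,285),lamp=(365,110),lamp3=(480,57),lamp4=(560,27),head=(605,30),lampbase=(355,207),pot=(324,153),tape=(342,155),plank=(350,178),plankedge=(280,170))
    for k,(u,v) in pts.items(): print(k,W[v,u].round(3),c["pixels"][v,u])
E
```

```text
scene
[309. 190.] 273 [ 0.54  -0.153] [0.089 0.031] 5.3 0.031
[277. 230.] 342 [0.539 0.023] [0.089 0.031] 1.1 0.031
[260. 254.] 403 [0.535 0.111] [0.03  0.089] 174.5 0.031
[234. 278.] 346 [0.539 0.197] [0.08  0.031] 8.5 0.031
bowlfloor [0.387 0.254 0.042] [133 137 130]
tray [0.42  0.066 0.004] [178 118  54]
sw [0.517 0.334 0.059] [32 31 33]
knob [0.524 0.321 0.092] [24 24 25]
lampbase [ 0.353 -0.121  0.025] [78 66 55]
lampmid [ 0.355 -0.135  0.162] [101  75  51]
lamp2 [ 0.475 -0.748  0.   ] [184 145 100]
lamp3 [ 0.195 -0.015  0.452] [93 86 76]
lamp4 [ 0.051 -0.134  0.495] [57 55 51]
pot [ 0.503 -0.355  0.071] [103 136 135]
tape [ 0.48  -0.472  0.001] [196 155 106]
rimL [0.45  0.31  0.096] [ 98 100  96]
rimR [0.294 0.236 0.097] [140 132 122]
rimT [0.417 0.189 0.076] [84 85 82]
rimB [0.354 0.307 0.04 ] [132 135 130]
specs [ 0.263  0.048 -0.001] [192 161 128]
plank [ 0.543 -0.233  0.054] [121  92  56]
plank2 [ 0.24  -0.238  0.028] [124  95  61]
bench [ 0.351 -0.012 -0.001] [209 166 114]
side
[251. 262.] 42 [0.571 0.198] [0.016 0.027] 98.1 0.032
[277. 265.] 40 [0.505 0.195] [0.018 0.026] 83.0 0.032
bowlfloor [0.382 0.245 0.041] [143 141 134]
tray [0.42  0.045 0.008] [200 116  61]
knob [0.522 0.343 0.093] [47 37 34]
lamp [ 0.413 -0.725  0.084] [40 49 64]
lamp3 [-0.194 -2.615 -0.198] [135 126 115]
lamp4 [-0.684 -2.644  0.043] [126 118 107]
head [-0.163 -0.111  0.581] [23 22 22]
lampbase [ 0.354 -0.117  0.026] [64 52 41]
pot [ 0.499 -0.347  0.072] [ 78 137 141]
tape [ 0.459 -0.484 -0.001] [134 103  75]
plank [ 0.39  -0.237  0.053] [132  89  54]
plankedge [ 0.628 -0.255  0.038] [126  85  55]
```

Run:
```python
from h import *
for n in("scene","side"):
    c=dict(np.load(f"pics/{n}0.npz"));W=world(c);g=c["pixels"].max(2)
    m=(g<110)&(W[...,2]>.06)&(np.hypot(W[...,0],W[...,1])<.6)&(W[...,1]<.15)&(c["z_map"]>0)
    P=W[m];print(n,len(P))
    vu=np.argwhere(m)
    o=np.argsort(P[:,2]);
    for i in o[::max(1,len(o)//45)]: print(vu[i][::-1],P[i].round(3),end=' ; ')
    # switch: top of box, handle
    m=(abs(W[...,0]-.52)<.08)&(abs(W[...,1]-.335)<.08)
    h=m&(W[...,2]>.082)&(W[...,2]<.1);H=W[h][:,:2];H=H[np.hypot(H[:,0]-.52,H[:,1]-.335)<.06]
    print("handle",len(H),cv2.minAreaRect(H.astype(np.float32)))
    b=m&(abs(W[...,2]-.057)<.004);print("box",b.sum(),cv2.minAreaRect(W[b][:,:2].astype(np.float32)))
    b=(abs(W[...,2]-.096)<.004)&(np.hypot(W[...,0]-.38,W[...,1]-.26)<.13);print("bowl",b.sum(),cv2.minEnclosingCircle(W[b][:,:2].astype(np.float32)))
    b=(abs(W[...,2]-.032)<.005)&(np.hypot(W[...,0]-.42,W[...,1]-.06)<.1)&(W[...,0]<.487);print("tray",b.sum(),cv2.minAreaRect(W[b][:,:2].astype(np.float32)))
c=dict(np.load("pics/scene0.npz"))
a=cv2.resize(c["pixels"][270:370,150:350,::-1],None,fx=4,fy=4,interpolation=cv2.INTER_CUBIC)
cv2.imwrite("pics/crop0.png",a)
```

```text
scene 9088
[628 232] [-0.241 -0.299  0.06 ] ; [545 204] [-0.058 -0.316  0.065] ; [619 226] [-0.219 -0.3    0.069] ; [592 215] [-0.16  -0.308  0.074] ; [492 300] [0.024 0.056 0.08 ] ; [569 205] [-0.106 -0.311  0.084] ; [577 206] [-0.122 -0.31   0.088] ; [576 205] [-0.119 -0.308  0.092] ; [499 297] [0.015 0.056 0.095] ; [630 218] [-0.229 -0.301  0.099] ; [627 216] [-0.22  -0.298  0.105] ; [617 210] [-0.198 -0.303  0.11 ] ; [580 197] [-0.119 -0.31   0.115] ; [576 194] [-0.108 -0.311  0.121] ; [570 190] [-0.093 -0.312  0.127] ; [588 194] [-0.13  -0.306  0.132] ; [618 200] [-0.189 -0.304  0.137] ; [439 285] [0.125 0.116 0.142] ; [451 294] [0.101 0.131 0.147] ; [613 193] [-0.173 -0.305  0.152] ; [439 278] [0.128 0.113 0.156] ; [614 190] [-0.172 -0.304  0.16 ] ; [432 259] [0.151 0.082 0.165] ; [436 264] [0.141 0.096 0.171] ; [434 250] [0.152 0.075 0.183] ; [444 264] [0.127 0.11  0.193] ; [441 245] [0.142 0.077 0.203] ; [448 238] [0.134 0.075 0.223] ; [510 243] [0.034 0.045 0.228] ; [528 251] [0.004 0.052 0.229] ; [555 251] [-0.037  0.035  0.231] ; [506 222] [ 0.047 -0.001  0.233] ; [514 232
[... 2225 characters left out ...]
  44] [-0.221 -0.104  0.557] ; [619  41] [-0.195 -0.102  0.562] ; [559  30] [-0.078 -0.141  0.568] ; [597  31] [-0.154 -0.131  0.573] ; [610  31] [-0.173 -0.11   0.58 ] ; [612  27] [-0.176 -0.115  0.587] ; [618  22] [-0.187 -0.123  0.597] ; [421   3] [ 0.236 -0.072  0.619] ; handle 111 ((0.5305759310722351, 0.3234597146511078), (0.012917651794850826, 0.05030035600066185), 25.038225173950195)
box 593 ((0.5123292803764343, 0.3191702365875244), (0.13674859702587128, 0.09631934762001038), 13.543071746826172)
bowl 611 ((0.38022494316101074, 0.2645147740840912), 0.09278574585914612)
tray 234 ((0.41556182503700256, 0.07272274792194366), (0.10739246755838394, 0.12274613231420517), 89.59950256347656)
```

View pics/crop0.png

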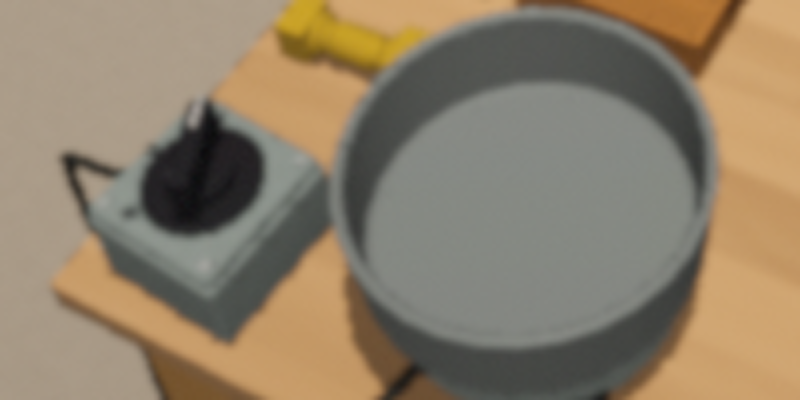

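The crop shows the white pointer end of the handle at crop (200,105), pointing to -y (azimuth about -66°). So off is about -6° and fast about +54°. The cable leaves on the +x side, which fits.

```bash
cat >> h.py <<'E'
def plan(s,wps):
    "prints per-waypoint tool-axis shift (mm), rz (deg), rows needed; wps: x,y,z,azimuth of tool y"
    p=np.array(s["tcp_pos"]);R=s["ee_rot"];a=np.degrees(np.arctan2(R[1,1],R[0,1]))
    for x,y,z,t in wps:
        d=np.array([x,y,z])-p;c,q=np.cos(np.radians(a)),np.sin(np.radians(a))
        X=np.array([q,-c]) # tool x = y cross z, z down
        X=X*np.sign(X@R[:2,0]) if np.allclose(p,s["tcp_pos"]) else X*sg
        sg=np.sign(X@np.array([q,-c]))
        rz=-((t-a+180)%360-180)
        print(f"{X@d[:2]:.4f}, {c*d[0]+q*d[1]:.4f}, {-d[2]:.4f}, 0,0,{rz:.1f}   rows {max(np.linalg.norm(d)/.05,abs(rz)/8.59):.1f}")
        p=np.array([x,y,z]);a=t
def brief(s): print(round(s["time_s"],2),s["tcp_pos"].round(4),"az",np.degrees(np.arctan2(s["ee_rot"][1,1],s["ee_rot"][0,1])).round(1),"F",s["wrist_force"].round(2),"w",round(s["gripper_width"],3),"gf",round(s["gripper_force"],1))
E
python3 -c "
from station import r, camrig, finish_job
from h import *
plan(r.sense(),[(.45,-.42,.28,135),(.61,-.1,.28,160),(.53,.322,.2,204)])"
```

```text
-0.2711, 0.0719, -0.0584, 0,0,-24.2   rows 5.7
-0.3394, 0.1131, -0.0000, 0,0,-25.0   rows 7.2
-0.3692, 0.2195, 0.0800, 0,0,-44.0   rows 8.7
```

```bash
python3 steer.py '[[1,-0.05,0.013,-0.011,0,0,-4.4],[1,-0.1,0.026,-0.022,0,0,-8.8],[1,-0.14,0.037,-0.03,0,0,-12.5],[1,-0.18,0.048,-0.039,0,0,-16],[1,-0.22,0.059,-0.048,0,0,-20],[1,-0.271,0.072,-0.058,0,0,-24.2],[1,-0.271,0.072,-0.058,0,0,-24.2]]'
python3 steer.py '[[1,-0.045,0.015,0,0,0,-3],[1,-0.09,0.03,0,0,0,-6.5],[1,-0.135,0.045,0,0,0,-10],[1,-0.18,0.06,0,0,0,-13],[1,-0.225,0.075,0,0,0,-17],[1,-0.27,0.09,0,0,0,-20],[1,-0.305,0.102,0,0,0,-23],[1,-0.339,0.113,0,0,0,-25]]'
python3 -c "
from station import r, camrig, finish_job
from h import *
s=r.sense();brief(s)
plan(s,[(.53,.322,.2,204)])"
```

```text
time_s: 0.8
tcp_pos: [0.4541, -0.4178, 0.2811]
ee_rot: [[-0.702, -0.712, 0.002], [-0.712, 0.702, -0.001], [-0.001, -0.002, -1.0]]
wrist_force: [-0.2, 0.5, -0.2]
gripper_width: 1.001
gripper_force: 0.0
time_s: 1.6
tcp_pos: [0.6097, -0.0993, 0.2799]
ee_rot: [[-0.34, -0.94, -0.001], [-0.94, 0.34, 0.0], [0.0, 0.001, -1.0]]
wrist_force: [0.8, -0.4, 0.8]
gripper_width: 1.0
gripper_force: 0.0
1.6 [ 0.6097 -0.0993  0.2799] az 160.1 F [ 0.79 -0.45  0.82] w 1.0 gf 0.0
-0.3691, 0.2181, 0.0799, 0,0,-43.9   rows 8.7
```

```bash
python3 steer.py '[[0.6,-0.041,0.024,0.009,0,0,-5],[0.6,-0.082,0.048,0.018,0,0,-10],[0.6,-0.123,0.073,0.027,0,0,-15],[0.6,-0.164,0.097,0.036,0,0,-20],[0.6,-0.205,0.121,0.044,0,0,-25],[0.6,-0.25,0.148,0.053,0,0,-30],[0.6,-0.29,0.172,0.062,0,0,-35],[0.6,-0.33,0.196,0.071,0,0,-40]]'
python3 - <<'E'
from station import r, camrig, finish_job
from h import *
c=camrig.capture("wrist");s=r.sense();brief(s)
W=world(c)
m=(np.hypot(W[...,0]-.53,W[...,1]-.322)<.05)
h=m&(W[...,2]>.085)&(W[...,2]<.1);print(h.sum())
if h.any(): print(cv2.minAreaRect(W[h][:,:2].astype(np.float32)))
cv2.imwrite("pics/w1.png",c["pixels"][:,:,::-1])
plan(s,[(.53,.322,.13,204),(.53,.322,.071,204)])
E
```

```text
time_s: 2.4
tcp_pos: [0.5372, 0.2776, 0.2088]
ee_rot: [[0.345, -0.938, -0.001], [-0.938, -0.345, -0.001], [0.0, 0.001, -1.0]]
wrist_force: [0.6, -0.3, -1.5]
gripper_width: 0.603
gripper_force: 0.0
2.45 [0.5359 0.2833 0.2065] az -159.4 F [ 1.63  2.3  -0.81] w 0.603 gf 0.0
446
((0.5335399508476257, 0.3182156980037689), (0.013004385866224766, 0.040732242166996), 25.24701690673828)
-0.0383, -0.0081, 0.0765, 0,0,-3.4   rows 1.7
0.0000, -0.0000, 0.0590, 0,0,0.0   rows 1.2
```

View pics/w1.png

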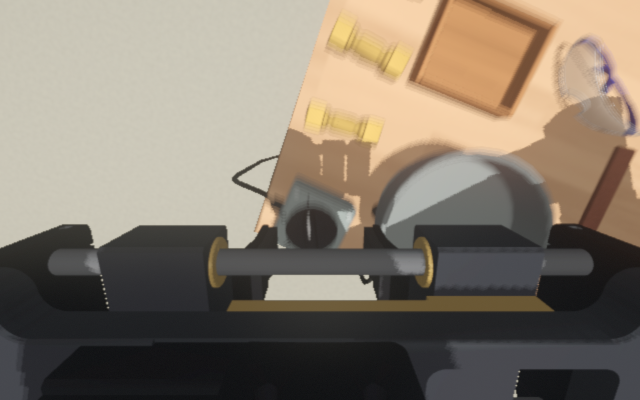

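The wrist view shows the handle upright between the fingers at about (310,222), lined up with the tool. I'll go down onto it.

```bash
python3 steer.py '[[0.6,-0.038,-0.0085,0.03,0,0,-4.4],[0.6,-0.038,-0.0085,0.06,0,0,-4.4],[0.6,-0.038,-0.0085,0.08,0,0,-4.4],[0.6,-0.038,-0.0085,0.1,0,0,-4.4],[0.6,-0.038,-0.0085,0.12,0,0,-4.4],[0.6,-0.038,-0.0085,0.133,0,0,-4.4],[0.6,-0.038,-0.0085,0.133,0,0,-4.4]]'
python3 -c "
from station import r, camrig, finish_job
from h import *
s=r.sense();brief(s)
plan(s,[(.53,.3225,.072,205)])"
```

```text
time_s: 3.15
tcp_pos: [0.5319, 0.3135, 0.0741]
ee_rot: [[0.413, -0.911, -0.004], [-0.911, -0.413, -0.003], [0.001, 0.005, -1.0]]
wrist_force: [-0.2, -0.8, -0.1]
gripper_width: 0.6
gripper_force: 0.0
3.15 [0.5319 0.3135 0.0741] az -155.6 F [-0.16 -0.79 -0.14] w 0.6 gf 0.0
-0.0090, -0.0020, 0.0021, 0,0,-0.6   rows 0.2
```

```bash
python3 steer.py '[[0.6,-0.009,-0.002,0.002,0,0,-0.6],[0.6,-0.009,-0.002,0.002,0,0,-0.6],[0,-0.009,-0.002,0.002,0,0,-0.6],[0,-0.009,-0.002,0.002,0,0,-0.6],[0,-0.009,-0.002,0.002,0,0,-0.6],[0,-0.009,-0.002,0.002,0,0,-0.6],[0,-0.009,-0.002,0.002,0,0,-0.6]]'
python3 -c "
from station import r, camrig, finish_job
from h import *
brief(r.sense())"
```

```text
time_s: 3.85
tcp_pos: [0.5311, 0.324, 0.0747]
ee_rot: [[0.423, -0.906, 0.0], [-0.906, -0.423, 0.0], [-0.0, -0.0, -1.0]]
wrist_force: [0.4, -0.4, -1.1]
gripper_width: 0.23
gripper_force: 0.0
3.85 [0.5311 0.324  0.0747] az -155.0 F [ 0.4  -0.43 -1.12] w 0.23 gf 0.0
```

```bash
python3 steer.py '[[0,0,0,0,0,0,0],[0,0,0,0,0,0,0],[0,0,0,0,0,0,0],[0,0,0,0,0,0,0]]'
python3 steer.py '[[0,0,0,0,0,0,-8],[0,0,0,0,0,0,-16],[0,0,0,0,0,0,-24],[0,0,0,0,0,0,-32],[0,0,0,0,0,0,-40],[0,0,0,0,0,0,-48],[0,0,0,0,0,0,-56],[0,0,0,0,0,0,-60]]'
python3 steer.py '[[0,0,0,0,0,0,0],[0,0,0,0,0,0,0],[0.6,0,0,0,0,0,0],[0.6,0,0,0,0,0,0],[0.6,0,0,0,0,0,0],[0.6,0,0,0,0,0,0],[0.6,0,0,0,0,0,0],[0.6,0,0,0,0,0,0]]'
python3 -c "
from station import r, camrig, finish_job
from h import *
s=r.sense();brief(s)
plan(s,[(s['tcp_pos'][0],s['tcp_pos'][1],.25,265),(.54,.11,.25,270),(.535,.05,.25,270)])"
```

```text
time_s: 4.25
tcp_pos: [0.5311, 0.324, 0.0746]
ee_rot: [[0.423, -0.906, -0.0], [-0.906, -0.423, -0.0], [0.0, 0.0, -1.0]]
wrist_force: [-0.0, 0.0, 1.3]
gripper_width: 0.15
gripper_force: 30.0
time_s: 5.05
tcp_pos: [0.5301, 0.3226, 0.0746]
ee_rot: [[0.997, -0.083, -0.003], [-0.083, -0.997, -0.003], [-0.002, 0.003, -1.0]]
wrist_force: [-3.0, -3.2, 3.9]
gripper_width: 0.145
gripper_force: 30.0
time_s: 5.85
tcp_pos: [0.5311, 0.3243, 0.0745]
ee_rot: [[0.996, -0.086, 0.0], [-0.086, -0.996, 0.0], [0.0, -0.0, -1.0]]
wrist_force: [0.0, 0.5, -0.5]
gripper_width: 0.568
gripper_force: 0.0
5.85 [0.5311 0.3243 0.0745] az -95.0 F [ 0.03  0.47 -0.49] w 0.568 gf 0.0
0.0000, -0.0000, -0.1755, 0,0,0.0   rows 3.5
0.0275, 0.2127, -0.0000, 0,0,-5.0   rows 4.3
-0.0050, 0.0600, -0.0000, 0,0,0.0   rows 1.2
```

```bash
python3 steer.py '[[0.6,0,0,-0.04,0,0,0],[0.6,0,0,-0.085,0,0,0],[0.6,0,0,-0.13,0,0,0],[0.6,0,0,-0.175,0,0,0],[0.6,0,0,-0.175,0,0,0],[0.6,0,0,-0.175,0,0,0]]'
python3 steer.py '[[0.6,0.006,0.045,0,0,0,-1],[0.6,0.012,0.09,0,0,0,-2],[0.6,0.018,0.135,0,0,0,-3],[0.6,0.023,0.18,0,0,0,-4],[0.6,0.0275,0.2127,0,0,0,-5],[0.6,0.0275,0.2127,0,0,0,-5],[0.6,0.0275,0.2127,0,0,0,-5]]'
cat >> h.py <<'E'
def look(r,s=None):
    for n in("scene","side","wrist"):
        c=camrig.capture(n);print(n)
        for o in pillars(c): print("  ",*o)
        W=world(c);m=(np.hypot(W[...,0]-.53,W[...,1]-.322)<.05)&(W[...,2]>.086)&(W[...,2]<.1)
        if m.sum()>60: print("   handle",cv2.minAreaRect(W[m][:,:2].astype(np.float32)))
    brief(r.sense())
E
python3 -c "
from station import r, camrig, finish_job
from h import *
look(r)"
```

```text
time_s: 6.45
tcp_pos: [0.5312, 0.3245, 0.2511]
ee_rot: [[0.996, -0.087, 0.002], [-0.087, -0.996, 0.003], [0.002, -0.003, -1.0]]
wrist_force: [-1.0, 0.1, -1.3]
gripper_width: 0.599
gripper_force: 0.0
time_s: 7.15
tcp_pos: [0.5395, 0.1089, 0.2482]
ee_rot: [[1.0, -0.001, -0.002], [-0.001, -1.0, -0.001], [-0.002, 0.001, -1.0]]
wrist_force: [0.5, -0.2, -0.0]
gripper_width: 0.599
gripper_force: 0.0
scene
   [308. 190.] 276 [ 0.541 -0.155] [0.089 0.032] 5.5 0.031
   [277. 231.] 316 [0.538 0.025] [0.088 0.028] 3.2 0.031
   [260. 254.] 397 [0.535 0.111] [0.028 0.09 ] 175.9 0.031
   [234. 279.] 323 [0.536 0.198] [0.081 0.028] 10.0 0.03
   handle ((0.5302228927612305, 0.3223723769187927), (0.014201921410858631, 0.05077573284506798), 84.55804443359375)
side
   [293. 225.] 41 [0.509 0.023] [0.023 0.029] 90.7 0.032
   [286. 245.] 48 [0.505 0.112] [0.028 0.022] 84.2 0.033
   handle ((0.5295780301094055, 0.322902113199234), (0.016720907762646675, 0.048809874802827835), 82.35791015625)
wrist
   handle ((0.532349169254303, 0.3219631612300873), (0.013411460444331169, 0.050688233226537704), 84.49870300292969)
7.3 [0.5399 0.1106 0.2487] az -89.9 F [-0.17  0.75  0.98] w 0.599 gf 0.0
```

```bash
python3 -c "
from station import r, camrig, finish_job
from h import *
plan(r.sense(),[(.535,.111,.006,265)])"
```

```text
-0.0049, -0.0004, 0.2427, 0,0,5.1   rows 4.9
```

```bash
python3 steer.py '[[0.6,-0.005,0,0.045,0,0,5],[0.6,-0.005,0,0.09,0,0,5],[0.6,-0.005,0,0.135,0,0,5],[0.6,-0.005,0,0.18,0,0,5],[0.6,-0.005,0,0.21,0,0,5],[0.6,-0.005,0,0.23,0,0,5],[0.6,-0.005,0,0.241,0,0,5],[0.6,-0.005,0,0.241,0,0,5]]'
python3 steer.py '[[0.1,0,0,0,0,0,0],[0.1,0,0,0,0,0,0],[0.1,0,0,0,0,0,0],[0.1,0,0,0,0,0,0],[0.1,0,0,0,0,0,0],[0.1,0,0,0,0,0,0]]'
python3 steer.py '[[0,0,0,-0.02,0,0,0],[0,0,0,-0.05,0,0,0],[0,0,0,-0.09,0,0,0],[0,0,0,-0.12,0,0,0],[0,0,0,-0.12,0,0,0],[0,0,0,-0.12,0,0,0],[0,0,0,-0.12,0,0,0],[0,0,0,-0.12,0,0,0]]'
python3 steer.py '[[0,0,0,0,0,0,0],[0,0,0,0,0,0,0]]'
python3 -c "
from station import r, camrig, finish_job
from h import *
brief(r.sense())"
```

```text
time_s: 8.1
tcp_pos: [0.5342, 0.1102, 0.007]
ee_rot: [[0.996, -0.085, -0.003], [-0.085, -0.996, -0.002], [-0.003, 0.002, -1.0]]
wrist_force: [-0.8, -0.1, 0.4]
gripper_width: 0.601
gripper_force: 0.0
time_s: 8.7
tcp_pos: [0.5354, 0.1099, 0.0093]
ee_rot: [[0.996, -0.087, 0.001], [-0.087, -0.996, 0.0], [0.001, -0.0, -1.0]]
wrist_force: [-0.5, 0.1, 5.8]
gripper_width: 0.257
gripper_force: 30.0
time_s: 9.5
tcp_pos: [0.5341, 0.1093, 0.1269]
ee_rot: [[0.996, -0.087, -0.003], [-0.087, -0.996, -0.001], [-0.003, 0.002, -1.0]]
wrist_force: [0.7, -0.1, -1.2]
gripper_width: 0.255
gripper_force: 30.0
time_s: 9.7
tcp_pos: [0.5348, 0.1097, 0.1277]
ee_rot: [[0.996, -0.086, -0.001], [-0.086, -0.996, -0.001], [-0.001, 0.001, -1.0]]
wrist_force: [-0.6, 0.4, -0.2]
gripper_width: 0.252
gripper_force: 30.0
9.7 [0.5348 0.1097 0.1277] az -95.0 F [-0.64  0.43 -0.17] w 0.252 gf 30.0
```

```bash
for i in 1 2 3; do python3 steer.py '[[0,0,0,0,0,0,0]]' | grep wrist_f; done
python3 -c "
from station import r, camrig, finish_job
from h import *
plan(r.sense(),[(.4155,.0495,.115,269.6),(.4155,.0495,.038,269.6)])"
```

```text
wrist_force: [1.1, 0.4, -0.7]
wrist_force: [-0.4, -0.3, -0.5]
wrist_force: [0.3, 0.1, -0.1]
-0.1139, 0.0704, 0.0135, 0,0,-4.6   rows 2.7
0.0000, -0.0000, 0.0770, 0,0,-0.0   rows 1.5
```

```bash
python3 steer.py '[[0,-0.038,0.0235,0.004,0,0,-2],[0,-0.076,0.047,0.009,0,0,-4],[0,-0.114,0.0704,0.0135,0,0,-4.6],[0,-0.114,0.0704,0.0135,0,0,-4.6],[0,-0.114,0.0704,0.04,0,0,-4.6],[0,-0.114,0.0704,0.07,0,0,-4.6],[0,-0.114,0.0704,0.09,0,0,-4.6],[0,-0.114,0.0704,0.09,0,0,-4.6]]'
python3 -c "
from station import r, camrig, finish_job
from h import *
brief(r.sense())"
```

```text
time_s: 10.8
tcp_pos: [0.4141, 0.0489, 0.0367]
ee_rot: [[1.0, -0.007, -0.005], [-0.007, -1.0, -0.002], [-0.005, 0.003, -1.0]]
wrist_force: [0.3, -0.8, -0.8]
gripper_width: 0.254
gripper_force: 30.0
10.8 [0.4141 0.0489 0.0367] az -90.4 F [ 0.32 -0.79 -0.76] w 0.254 gf 30.0
```

Release, rise, and move over to the next pillar.

```bash
python3 steer.py '[[0,0,0,0,0,0,0],[0.6,0,0,0,0,0,0],[0.6,0,0,0,0,0,0],[0.6,0,0,0,0,0,0],[0.6,0,0,0,0,0,0],[0.6,0,0,0,0,0,0]]'
python3 steer.py '[[0.6,0,0,-0.04,0,0,0],[0.6,0,0,-0.08,0,0,0],[0.6,0,0,-0.12,0,0,0],[0.6,0.04,0.008,-0.16,0,0,0],[0.6,0.08,0.016,-0.16,0,0,0],[0.6,0.12,0.024,-0.16,0,0,0],[0.6,0.12,0.024,-0.16,0,0,0]]'
python3 -c "
from station import r, camrig, finish_job
from h import *
look(r)
plan(r.sense(),[(.539,.024,.006,272)])"
```

```text
time_s: 11.4
tcp_pos: [0.4156, 0.0496, 0.0389]
ee_rot: [[1.0, -0.006, 0.001], [-0.006, -1.0, 0.0], [0.001, -0.0, -1.0]]
wrist_force: [0.1, -0.5, -1.2]
gripper_width: 0.572
gripper_force: 0.0
time_s: 12.1
tcp_pos: [0.5391, 0.0242, 0.1979]
ee_rot: [[1.0, -0.009, 0.001], [-0.009, -1.0, -0.0], [0.001, 0.0, -1.0]]
wrist_force: [-0.7, -0.2, -1.1]
gripper_width: 0.603
gripper_force: 0.0
scene
   [309. 190.] 275 [ 0.541 -0.155] [0.088 0.031] 5.3 0.031
   [277. 230.] 333 [0.539 0.023] [0.087 0.03 ] 2.8 0.031
   [314. 251.] 469 [0.422 0.046] [0.043 0.099] 177.5 0.037
   [233. 278.] 313 [0.54  0.199] [0.078 0.029] 8.3 0.031
   handle ((0.5301000475883484, 0.3220294415950775), (0.013464810326695442, 0.0512777604162693), 84.2503433227539)
side
   [321. 236.] 48 [0.422 0.055] [0.041 0.016] 0.7 0.035
   handle ((0.5303177833557129, 0.3235498368740082), (0.015413620509207249, 0.051435235887765884), 84.930908203125)
wrist
   handle ((0.5321909785270691, 0.3219108283519745), (0.015098552219569683, 0.05016143247485161), 83.82435607910156)
12.25 [0.5343 0.0245 0.1977] az -90.4 F [ 0.85 -0.07  0.25] w 0.597 gf 0.0
0.0047, 0.0005, 0.1917, 0,0,-2.4   rows 3.8
```

```bash
python3 steer.py '[[0.6,0.004,0,0.045,0,0,-2.4],[0.6,0.004,0,0.09,0,0,-2.4],[0.6,0.004,0,0.135,0,0,-2.4],[0.6,0.004,0,0.165,0,0,-2.4],[0.6,0.004,0,0.18,0,0,-2.4],[0.6,0.004,0,0.19,0,0,-2.4],[0.6,0.004,0,0.19,0,0,-2.4]]'
python3 steer.py '[[0.1,0,0,0,0,0,0],[0.1,0,0,0,0,0,0],[0.1,0,0,0,0,0,0],[0.1,0,0,0,0,0,0],[0.1,0,0,0,0,0,0],[0.1,0,0,0,0,0,0]]'
python3 steer.py '[[0,0,0,-0.02,0,0,0],[0,0,0,-0.05,0,0,0],[0,0,0,-0.09,0,0,0],[0,0,0,-0.12,0,0,0],[0,0,0,-0.12,0,0,0],[0,0,0,-0.12,0,0,0],[0,0,0,-0.12,0,0,0],[0,0,0,-0.12,0,0,0]]'
for i in 1 2 3; do python3 steer.py '[[0,0,0,0,0,0,0]]' | grep wrist_f; done
python3 -c "
from station import r, camrig, finish_job
from h import *
brief(r.sense())
plan(r.sense(),[(.379,.225,.2,265)])
print('tray');plan(r.sense(),[(.4155,.095,.115,269.6)])"
```

```text
time_s: 12.95
tcp_pos: [0.5379, 0.0248, 0.0079]
ee_rot: [[0.999, 0.036, -0.002], [0.036, -0.999, -0.001], [-0.002, 0.001, -1.0]]
wrist_force: [0.5, -0.5, -0.8]
gripper_width: 0.596
gripper_force: 0.0
time_s: 13.55
tcp_pos: [0.5395, 0.0247, 0.0091]
ee_rot: [[0.999, 0.036, 0.001], [0.036, -0.999, 0.0], [0.001, -0.0, -1.0]]
wrist_force: [-0.6, 0.0, 2.8]
gripper_width: 0.253
gripper_force: 30.0
time_s: 14.35
tcp_pos: [0.5382, 0.0245, 0.1269]
ee_rot: [[0.999, 0.035, -0.003], [0.035, -0.999, -0.001], [-0.003, 0.001, -1.0]]
wrist_force: [-0.0, 1.2, -1.2]
gripper_width: 0.255
gripper_force: 30.0
wrist_force: [-0.5, -0.1, -1.2]
wrist_force: [0.3, 0.8, -0.7]
wrist_force: [0.4, 0.1, -0.9]
14.65 [0.5392 0.0247 0.1281] az -88.0 F [ 0.41  0.09 -0.92] w 0.252 gf 30.0
-0.1529, -0.2059, -0.0719, 0,0,7.0   rows 5.3
tray
-0.1211, -0.0747, 0.0131, 0,0,2.4   rows 2.9
```

```bash
python3 steer.py '[[0,-0.04,-0.025,0.004,0,0,1],[0,-0.08,-0.05,0.009,0,0,2],[0,-0.121,-0.075,0.013,0,0,2.4],[0,-0.121,-0.075,0.013,0,0,2.4],[0,-0.121,-0.075,0.04,0,0,2.4],[0,-0.121,-0.075,0.07,0,0,2.4],[0,-0.121,-0.075,0.09,0,0,2.4],[0,-0.121,-0.075,0.09,0,0,2.4]]'
python3 steer.py '[[0,0,0,0,0,0,0],[0.6,0,0,0,0,0,0],[0.6,0,0,0,0,0,0],[0.6,0,0,0,0,0,0],[0.6,0,0,0,0,0,0],[0.6,0,0,0,0,0,0]]'
python3 steer.py '[[0.6,0,0,-0.04,0,0,0],[0.6,0,0,-0.08,0,0,0],[0.6,0,0,-0.12,0,0,0],[0.6,0.04,0.04,-0.16,0,0,0],[0.6,0.08,0.085,-0.16,0,0,0],[0.6,0.12,0.13,-0.16,0,0,0],[0.6,0.12,0.175,-0.16,0,0,0],[0.6,0.12,0.21,-0.16,0,0,0]]'
python3 - <<'E'
from station import r, camrig, finish_job
from h import *
look(r)
c=camrig.capture("side");cv2.imwrite("pics/s2.png",cv2.resize(c["pixels"][150:330,210:410,::-1],None,fx=3.3,fy=3.3,interpolation=cv2.INTER_CUBIC))
plan(r.sense(),[(.539,-.154,.006,275.5)])
E
```

```text
time_s: 15.45
tcp_pos: [0.4143, 0.0943, 0.0366]
ee_rot: [[1.0, -0.007, -0.005], [-0.007, -1.0, -0.003], [-0.005, 0.003, -1.0]]
wrist_force: [0.8, 0.7, -1.1]
gripper_width: 0.259
gripper_force: 30.0
time_s: 16.05
tcp_pos: [0.4159, 0.0955, 0.0389]
ee_rot: [[1.0, -0.006, 0.001], [-0.006, -1.0, 0.0], [0.001, -0.0, -1.0]]
wrist_force: [-0.1, -0.7, -0.1]
gripper_width: 0.574
gripper_force: 0.0
time_s: 16.85
tcp_pos: [0.5344, -0.1065, 0.1983]
ee_rot: [[1.0, -0.005, 0.001], [-0.005, -1.0, -0.0], [0.001, 0.0, -1.0]]
wrist_force: [1.4, -0.7, -0.3]
gripper_width: 0.602
gripper_force: 0.0
scene
   [309. 190.] 266 [ 0.541 -0.155] [0.088 0.032] 6.5 0.031
   [309. 258.] 853 [0.422 0.076] [0.074 0.099] 1.1 0.037
   [234. 278.] 347 [0.539 0.197] [0.08  0.032] 8.2 0.031
   handle ((0.530764102935791, 0.3223206698894501), (0.013398116454482079, 0.053484801203012466), 85.28227996826172)
side
   [306. 243.] 42 [0.454 0.096] [0.022 0.027] 100.0 0.038
   [251. 262.] 52 [0.568 0.198] [0.022 0.029] 97.5 0.032
   [277. 265.] 52 [0.504 0.194] [0.026 0.019] 78.3 0.033
   [265. 265.] 50 [0.535 0.199] [0.015 0.034] 4.5 0.029
   handle ((0.5306420922279358, 0.32212352752685547), (0.01631988398730755, 0.05026570335030556), 83.88746643066406)
wrist
17.0 [ 0.5327 -0.1075  0.1978] az -90.7 F [-0.1   0.88 -0.36] w 0.6 gf 0.0
0.0069, 0.0479, 0.1919, 0,0,-6.0   rows 4.0
```

View pics/s2.png

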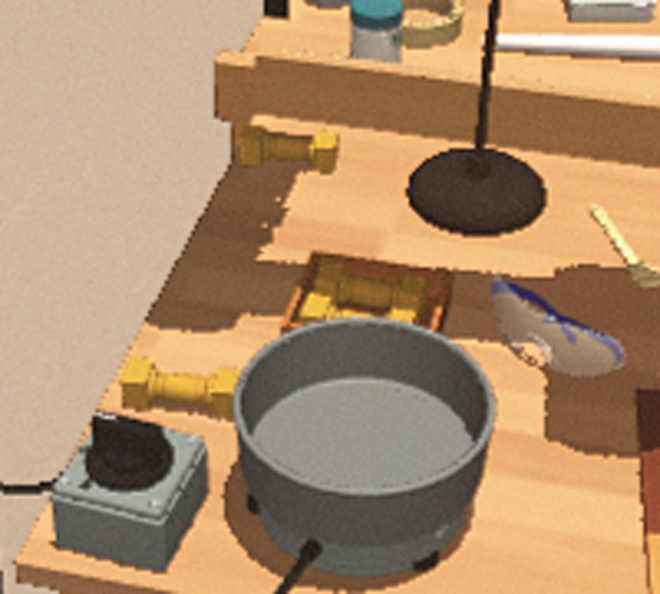

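The crop shows both pillars lying side by side in the tray (360,290). One pillar remains at (290,147) and one at (180,385), and the switch is at off.

```bash
python3 steer.py '[[0.6,0.006,0.048,0.01,0,0,-5.5],[0.6,0.006,0.048,0.05,0,0,-5.5],[0.6,0.006,0.048,0.1,0,0,-5.5],[0.6,0.006,0.048,0.14,0,0,-5.5],[0.6,0.006,0.048,0.17,0,0,-5.5],[0.6,0.006,0.048,0.19,0,0,-5.5],[0.6,0.006,0.048,0.19,0,0,-5.5]]'
python3 steer.py '[[0.1,0,0,0,0,0,0],[0.1,0,0,0,0,0,0],[0.1,0,0,0,0,0,0],[0.1,0,0,0,0,0,0],[0.1,0,0,0,0,0,0],[0.1,0,0,0,0,0,0]]'
python3 steer.py '[[0,0,0,-0.02,0,0,0],[0,0,0,-0.05,0,0,0],[0,0,0,-0.09,0,0,0],[0,0,0,-0.12,0,0,0],[0,0,0,-0.15,0,0,0],[0,0,0,-0.19,0,0,0],[0,0,0,-0.19,0,0,0],[0,0,0,-0.19,0,0,0]]'
for i in 1 2 3; do python3 steer.py '[[0,0,0,0,0,0,0]]' | grep wrist_f; done
python3 -c "
from station import r, camrig, finish_job
from h import *
brief(r.sense())
plan(r.sense(),[(.52,.05,.2,270),(.379,.235,.2,270)])
print('tray');plan(r.sense(),[(.52,.05,.15,270),(.4155,.073,.15,269.6)])"
```

```text
time_s: 17.75
tcp_pos: [0.5363, -0.1512, 0.0057]
ee_rot: [[0.996, 0.092, -0.007], [0.092, -0.996, 0.0], [-0.007, -0.001, -1.0]]
wrist_force: [-0.6, 0.2, 0.5]
gripper_width: 0.601
gripper_force: 0.0
time_s: 18.35
tcp_pos: [0.5395, -0.1534, 0.0097]
ee_rot: [[0.996, 0.09, 0.002], [0.09, -0.996, -0.001], [0.002, 0.001, -1.0]]
wrist_force: [-0.6, -3.2, 6.0]
gripper_width: 0.253
gripper_force: 30.0
time_s: 19.15
tcp_pos: [0.5377, -0.1523, 0.1976]
ee_rot: [[0.996, 0.089, -0.001], [0.089, -0.996, 0.002], [-0.001, -0.002, -1.0]]
wrist_force: [-0.3, 0.5, -5.2]
gripper_width: 0.252
gripper_force: 30.0
wrist_force: [-0.2, -0.8, -4.5]
wrist_force: [0.6, 0.3, -4.1]
wrist_force: [1.0, 0.5, -4.3]
19.45 [ 0.5379 -0.1528  0.1967] az -84.9 F [ 1.03  0.5  -4.27] w 0.253 gf 30.0
0.0003, -0.2036, -0.0033, 0,0,5.1   rows 4.1
-0.1410, -0.1850, -0.0000, 0,0,0.0   rows 4.7
tray
0.0003, -0.2036, 0.0467, 0,0,5.1   rows 4.2
-0.1045, -0.0230, -0.0000, 0,0,0.4   rows 2.1
```

```bash
python3 steer.py '[[0,0,-0.045,-0.003,0,0,1],[0,0,-0.09,-0.003,0,0,2],[0,0,-0.135,-0.003,0,0,3.5],[0,0,-0.18,-0.003,0,0,5.1],[0,0,-0.2036,-0.003,0,0,5.1],[0,0,-0.2036,-0.003,0,0,5.1]]'
python3 steer.py '[[0,-0.03,-0.04,0,0,0,0],[0,-0.06,-0.08,0,0,0,0],[0,-0.09,-0.12,0,0,0,0],[0,-0.12,-0.16,0,0,0,0],[0,-0.141,-0.188,0,0,0,0],[0,-0.141,-0.188,0,0,0,0],[0,-0.141,-0.188,0,0,0,0]]'
python3 -c "
from station import r, camrig, finish_job
from h import *
brief(r.sense())
plan(r.sense(),[(.379,.238,.053,270)])"
```

```text
time_s: 20.05
tcp_pos: [0.5201, 0.0527, 0.2009]
ee_rot: [[1.0, 0.005, -0.001], [0.005, -1.0, 0.0], [-0.001, -0.0, -1.0]]
wrist_force: [-0.0, -1.1, -4.4]
gripper_width: 0.253
gripper_force: 30.0
time_s: 20.75
tcp_pos: [0.3789, 0.2378, 0.2012]
ee_rot: [[1.0, 0.002, -0.0], [0.002, -1.0, -0.001], [-0.0, 0.001, -1.0]]
wrist_force: [-0.1, -0.4, -4.2]
gripper_width: 0.251
gripper_force: 30.0
20.75 [0.3789 0.2378 0.2012] az -89.9 F [-0.09 -0.38 -4.22] w 0.251 gf 30.0
0.0001, -0.0002, 0.1482, 0,0,0.1   rows 3.0
```

```bash
python3 steer.py '[[0,0,0,0.04,0,0,0],[0,0,0,0.08,0,0,0],[0,0,0,0.11,0,0,0],[0,0,0,0.13,0,0,0],[0,0,0,0.147,0,0,0],[0,0,0,0.147,0,0,0],[0,0,0,0.147,0,0,0]]'
python3 steer.py '[[0.5,0,0,0,0,0,0],[0.5,0,0,0,0,0,0],[0.5,0,0,0,0,0,0],[0.5,0,0,0,0,0,0],[0.5,0,0,0,0,0,0]]'
python3 steer.py '[[0.5,0,0,-0.04,0,0,0],[0.5,0,0,-0.08,0,0,0],[0.5,0,0,-0.12,0,0,0],[0.6,0,0,-0.16,0,0,0],[0.6,0.04,0.01,-0.16,0,0,0],[0.6,0.08,0.02,-0.16,0,0,0],[0.6,0.12,0.03,-0.16,0,0,0],[0.6,0.16,0.04,-0.16,0,0,0]]'
python3 - <<'E'
from station import r, camrig, finish_job
from h import *
look(r)
c=camrig.capture("scene");cv2.imwrite("pics/s3.png",cv2.resize(c["pixels"][170:370,160:360,::-1],None,fx=3,fy=3,interpolation=cv2.INTER_CUBIC))
plan(r.sense(),[(.537,.197,.006,273)])
E
```

```text
time_s: 21.45
tcp_pos: [0.3801, 0.2371, 0.0546]
ee_rot: [[1.0, -0.001, -0.0], [-0.001, -1.0, -0.001], [-0.0, 0.001, -1.0]]
wrist_force: [-0.9, -0.2, -3.4]
gripper_width: 0.255
gripper_force: 30.0
time_s: 21.95
tcp_pos: [0.3794, 0.2381, 0.0549]
ee_rot: [[1.0, 0.001, 0.001], [0.001, -1.0, 0.001], [0.001, -0.001, -1.0]]
wrist_force: [1.9, 0.4, 0.4]
gripper_width: 0.492
gripper_force: 0.0
time_s: 22.75
tcp_pos: [0.5407, 0.1974, 0.2147]
ee_rot: [[1.0, 0.001, 0.0], [0.001, -1.0, 0.0], [0.0, -0.0, -1.0]]
wrist_force: [0.4, 0.7, -0.1]
gripper_width: 0.602
gripper_force: 0.0
scene
   [309. 257.] 895 [0.422 0.068] [0.088 0.099] 175.9 0.037
   [234. 279.] 335 [0.539 0.198] [0.079 0.028] 10.7 0.031
   [288. 311.] 616 [0.382 0.234] [0.04 0.09] 1.1 0.072
   handle ((0.531048595905304, 0.3224357068538666), (0.013334277085959911, 0.05094626545906067), 84.6120834350586)
side
   [316. 235.] 86 [0.432 0.053] [0.026 0.061] 175.3 0.038
   [334. 237.] 44 [0.386 0.053] [0.026 0.022] 84.7 0.039
   [307. 243.] 56 [0.444 0.097] [0.038 0.026] 178.9 0.039
   [277. 265.] 53 [0.503 0.194] [0.024 0.021] 85.7 0.032
   handle ((0.5298821926116943, 0.3228638470172882), (0.017147231847047806, 0.04912324994802475), 82.15386962890625)
wrist
   handle ((0.5336095094680786, 0.3220556974411011), (0.012907917611300945, 0.047712542116642), 84.86074829101562)
22.9 [0.5406 0.1971 0.2132] az -90.1 F [-0.26  0.11 -0.21] w 0.598 gf 0.0
-0.0024, 0.0004, 0.2075, 0,0,-3.0   rows 4.2
```

View pics/s3.png

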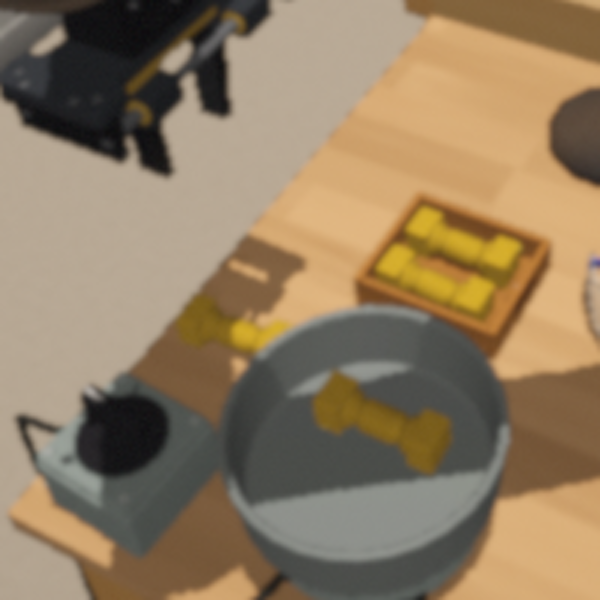

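One pillar lies in the bowl at (380,420) and two in the tray. The last pillar is at (235,325) and unmoved, so I'll grasp it.

```bash
python3 steer.py '[[0.6,-0.003,0,0.045,0,0,-3],[0.6,-0.003,0,0.09,0,0,-3],[0.6,-0.003,0,0.135,0,0,-3],[0.6,-0.003,0,0.17,0,0,-3],[0.6,-0.003,0,0.19,0,0,-3],[0.6,-0.003,0,0.205,0,0,-3],[0.6,-0.003,0,0.205,0,0,-3]]'
python3 steer.py '[[0.1,0,0,0,0,0,0],[0.1,0,0,0,0,0,0],[0.1,0,0,0,0,0,0],[0.1,0,0,0,0,0,0],[0.1,0,0,0,0,0,0],[0.1,0,0,0,0,0,0]]'
python3 steer.py '[[0,0,0,-0.02,0,0,0],[0,0,0,-0.05,0,0,0],[0,0,0,-0.09,0,0,0],[0,0,0,-0.12,0,0,0],[0,0,0,-0.15,0,0,0],[0,0,0,-0.19,0,0,0],[0,0,0,-0.19,0,0,0],[0,0,0,-0.19,0,0,0]]'
for i in 1 2 3; do python3 steer.py '[[0,0,0,0,0,0,0]]' | grep wrist_f; done
python3 -c "
from station import r, camrig, finish_job
from h import *
brief(r.sense())
plan(r.sense(),[(.379,.29,.2,270)])
print('tray');plan(r.sense(),[(.4155,.073,.15,269.6)])"
```

```text
time_s: 23.65
tcp_pos: [0.5337, 0.1975, 0.0078]
ee_rot: [[0.999, 0.054, -0.004], [0.054, -0.999, -0.003], [-0.004, 0.002, -1.0]]
wrist_force: [-0.3, -0.5, -0.2]
gripper_width: 0.599
gripper_force: 0.0
time_s: 24.25
tcp_pos: [0.5365, 0.1975, 0.0103]
ee_rot: [[0.999, 0.054, 0.0], [0.054, -0.999, -0.001], [0.0, 0.001, -1.0]]
wrist_force: [-1.4, -2.3, 5.1]
gripper_width: 0.255
gripper_force: 30.0
time_s: 25.05
tcp_pos: [0.5353, 0.198, 0.1983]
ee_rot: [[0.999, 0.052, -0.002], [0.052, -0.999, 0.001], [-0.002, -0.001, -1.0]]
wrist_force: [-0.9, -1.1, -6.3]
gripper_width: 0.257
gripper_force: 29.9
wrist_force: [-0.3, 0.1, -5.1]
wrist_force: [-0.6, -0.3, -6.0]
wrist_force: [0.1, -0.1, -5.0]
25.35 [0.5356 0.1976 0.1976] az -87.0 F [ 0.08 -0.06 -4.99] w 0.253 gf 29.9
-0.1515, -0.1006, -0.0024, 0,0,3.0   rows 3.6
tray
-0.1265, 0.1180, 0.0476, 0,0,3.4   rows 3.6
```

```bash
python3 steer.py '[[0,-0.038,-0.025,-0.002,0,0,1],[0,-0.076,-0.05,-0.002,0,0,2],[0,-0.114,-0.075,-0.002,0,0,3],[0,-0.151,-0.103,-0.002,0,0,3],[0,-0.151,-0.103,-0.002,0,0,3],[0,-0.151,-0.103,-0.002,0,0,3]]'
python3 steer.py '[[0,0,0,0.04,0,0,0],[0,0,0,0.08,0,0,0],[0,0,0,0.11,0,0,0],[0,0,0,0.13,0,0,0],[0,0,0,0.147,0,0,0],[0,0,0,0.147,0,0,0],[0,0,0,0.147,0,0,0]]'
python3 steer.py '[[0.36,0,0,0,0,0,0],[0.36,0,0,0,0,0,0],[0.36,0,0,0,0,0,0],[0.36,0,0,0,0,0,0]]'
python3 steer.py '[[0.36,0,0,-0.04,0,0,0],[0.36,0,0,-0.08,0,0,0],[0.36,0,0,-0.12,0,0,0],[0.6,0,0,-0.16,0,0,0],[0.6,0.04,0,-0.16,0,0,0],[0.6,0.08,-0.01,-0.16,0,0,0],[0.6,0.12,-0.015,-0.16,0,0,0],[0.6,0.15,-0.02,-0.16,0,0,0]]'
python3 - <<'E'
from station import r, camrig, finish_job
from h import *
look(r)
c=camrig.capture("scene");cv2.imwrite("pics/s4.png",cv2.resize(c["pixels"][110:370,140:400,::-1],None,fx=2.3,fy=2.3,interpolation=cv2.INTER_CUBIC))
plan(r.sense(),[(.5305,.3235,.13,265),(.5305,.3235,.074,265)])
E
```

```text
time_s: 25.95
tcp_pos: [0.3792, 0.2934, 0.2014]
ee_rot: [[1.0, 0.004, 0.0], [0.004, -1.0, -0.0], [0.0, 0.0, -1.0]]
wrist_force: [0.3, 0.4, -5.6]
gripper_width: 0.254
gripper_force: 29.9
time_s: 26.65
tcp_pos: [0.381, 0.2924, 0.0545]
ee_rot: [[1.0, -0.0, 0.0], [-0.0, -1.0, -0.001], [0.0, 0.001, -1.0]]
wrist_force: [-0.6, -0.1, -5.4]
gripper_width: 0.25
gripper_force: 29.9
time_s: 27.05
tcp_pos: [0.3805, 0.2934, 0.0555]
ee_rot: [[1.0, 0.001, 0.001], [0.001, -1.0, 0.002], [0.001, -0.002, -1.0]]
wrist_force: [-0.6, 0.0, -0.5]
gripper_width: 0.36
gripper_force: 0.0
time_s: 27.85
tcp_pos: [0.532, 0.313, 0.2148]
ee_rot: [[1.0, 0.0, 0.001], [0.0, -1.0, 0.001], [0.001, -0.001, -1.0]]
wrist_force: [-0.9, 0.9, -0.7]
gripper_width: 0.593
gripper_force: 0.0
scene
   [309. 257.] 883 [0.422 0.068] [0.089 0.099] 176.1 0.037
   [287. 310.] 617 [0.382 0.239] [0.028 0.09 ] 179.7 0.071
   [274. 334.] 688 [0.378 0.294] [0.09  0.029] 180.0 0.071
   handle ((0.5299091339111328, 0.32228776812553406), (0.013127102516591549, 0.05008954182267189), 85.15323638916016)
side
   [316. 235.] 89 [0.432 0.054] [0.023 0.06 ] 174.4 0.038
   [334. 237.] 44 [0.387 0.053] [0.022 0.027] 76.5 0.039
   [306. 243.] 47 [0.454 0.095] [0.026 0.028] 108.5 0.039
   [307. 270.] 73 [0.416 0.237] [0.028 0.028] 137.2 0.074
   [320. 274.] 55 [0.383 0.24 ] [0.014 0.029] 178.4 0.069
   [301. 284.] 49 [0.416 0.293] [0.025 0.017] 71.9 0.074
   handle ((0.5303741097450256, 0.32366761565208435), (0.015555374324321747, 0.04921324551105499), 83.9022445678711)
wrist
   handle ((0.5320689082145691, 0.32291296124458313), (0.012975942343473434, 0.05090157315135002), 85.15007781982422)
28.0 [0.5311 0.3127 0.2136] az -90.0 F [-0.23  0.07 -0.4 ] w 0.599 gf 0.0
0.0005, -0.0109, 0.0839, 0,0,5.0   rows 1.7
0.0000, -0.0000, 0.0560, 0,0,0.0   rows 1.1
```

View pics/s4.png

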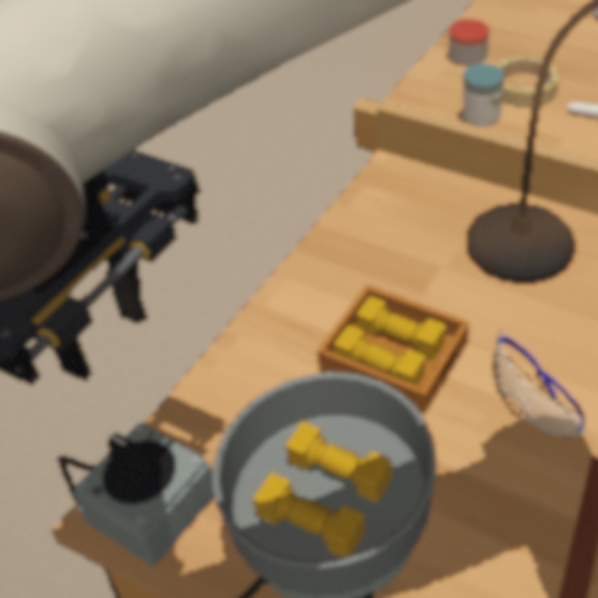

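Two pillars are in the tray and two in the bowl, nothing is left on the bench, and the pot and tape haven't moved. Next is the switch, to fast.

```bash
python3 steer.py '[[0.6,0,-0.01,0.02,0,0,5],[0.6,0,-0.01,0.06,0,0,5],[0.6,0,-0.01,0.1,0,0,5],[0.6,0,-0.01,0.125,0,0,5],[0.6,0,-0.01,0.139,0,0,5],[0.6,0,-0.01,0.139,0,0,5],[0.6,0,-0.01,0.139,0,0,5]]'
python3 steer.py '[[0,0,0,0,0,0,0],[0,0,0,0,0,0,0],[0,0,0,0,0,0,0],[0,0,0,0,0,0,0],[0,0,0,0,0,0,0],[0,0,0,0,0,0,0],[0,0,0,0,0,0,0],[0,0,0,0,0,0,0]]'
python3 steer.py '[[0,0,0,0,0,0,-8],[0,0,0,0,0,0,-16],[0,0,0,0,0,0,-24],[0,0,0,0,0,0,-32],[0,0,0,0,0,0,-40],[0,0,0,0,0,0,-48],[0,0,0,0,0,0,-56],[0,0,0,0,0,0,-58]]'
python3 steer.py '[[0,0,0,0,0,0,0],[0,0,0,0,0,0,0],[0.6,0,0,0,0,0,0],[0.6,0,0,0,0,0,0],[0.6,0,0,0,0,0,0],[0.6,0,0,0,0,0,0],[0.6,0,0,0,0,0,0],[0.6,0,0,0,0,0,0]]'
```

```text
time_s: 28.75
tcp_pos: [0.5305, 0.3236, 0.077]
ee_rot: [[0.996, -0.085, 0.002], [-0.085, -0.996, 0.001], [0.002, -0.002, -1.0]]
wrist_force: [-0.5, 0.6, 1.3]
gripper_width: 0.6
gripper_force: 0.0
time_s: 29.55
tcp_pos: [0.53, 0.3226, 0.0755]
ee_rot: [[0.996, -0.086, -0.0], [-0.086, -0.996, -0.0], [-0.0, 0.0, -1.0]]
wrist_force: [0.8, -0.7, 1.1]
gripper_width: 0.149
gripper_force: 30.0
time_s: 30.35
tcp_pos: [0.5307, 0.3211, 0.0755]
ee_rot: [[0.599, 0.801, 0.0], [0.801, -0.599, -0.003], [-0.002, 0.002, -1.0]]
wrist_force: [3.9, -5.6, -0.2]
gripper_width: 0.145
gripper_force: 30.0
time_s: 31.15
tcp_pos: [0.53, 0.323, 0.0754]
ee_rot: [[0.601, 0.799, 0.0], [0.799, -0.601, 0.0], [0.0, -0.0, -1.0]]
wrist_force: [0.1, -0.2, 0.3]
gripper_width: 0.571
gripper_force: 0.0
```

```bash
python3 steer.py '[[0.6,0,0,-0.03,0,0,0],[0.6,0,0,-0.07,0,0,0],[0.6,0,0,-0.12,0,0,0],[0.6,0,0,-0.16,0,0,0],[0.6,0,0,-0.16,0,0,0],[0.6,0,0,-0.16,0,0,0],[0.6,0,0,-0.16,0,0,0]]'
python3 - <<'E'
from station import r, camrig, finish_job
from h import *
look(r)
c=camrig.capture("scene");W=world(c);hsv=cv2.cvtColor(c["pixels"],cv2.COLOR_RGB2HSV)
for lo,hi in(((82,60,50),(100,255,255)),):
    m=(cv2.inRange(hsv,lo,hi)>0)&(abs(W[...,2]-.065)<.015)&(W[...,1]<-.2);print("pot",m.sum(),W[m].mean(0))
cv2.imwrite("pics/s5.png",cv2.resize(c["pixels"][110:370,140:400,::-1],None,fx=2.3,fy=2.3,interpolation=cv2.INTER_CUBIC))
E
```

```text
time_s: 31.85
tcp_pos: [0.5292, 0.3224, 0.234]
ee_rot: [[0.601, 0.799, -0.002], [0.799, -0.601, -0.001], [-0.003, -0.001, -1.0]]
wrist_force: [0.3, 0.5, -0.9]
gripper_width: 0.6
gripper_force: 0.0
scene
   [309. 257.] 888 [0.422 0.069] [0.088 0.098] 177.4 0.037
   [287. 310.] 614 [0.382 0.234] [0.038 0.09 ] 179.3 0.072
   [274. 334.] 694 [0.379 0.295] [0.09  0.029] 179.9 0.072
   handle ((0.5300619006156921, 0.32281288504600525), (0.05045401304960251, 0.013839303515851498), 52.345462799072266)
side
   [316. 235.] 89 [0.433 0.05 ] [0.061 0.026] 177.7 0.038
   [334. 237.] 44 [0.386 0.053] [0.027 0.021] 85.4 0.038
   [307. 243.] 55 [0.445 0.094] [0.037 0.026] 175.7 0.039
   [313. 271.] 134 [0.398 0.238] [0.062 0.028] 178.0 0.073
   [302. 285.] 68 [0.415 0.294] [0.026 0.023] 85.9 0.074
   handle ((0.5314937233924866, 0.32328587770462036), (0.04923339933156967, 0.01532066985964775), 53.15008544921875)
wrist
   handle ((0.532780110836029, 0.32374265789985657), (0.049475230276584625, 0.012304764240980148), 52.91575622558594)
32.0 [0.5295 0.3224 0.2337] az -37.0 F [-0.4   0.37 -0.29] w 0.6 gf 0.0
pot 10 [ 0.50272351 -0.3530702   0.07029051]
```

View pics/s5.png

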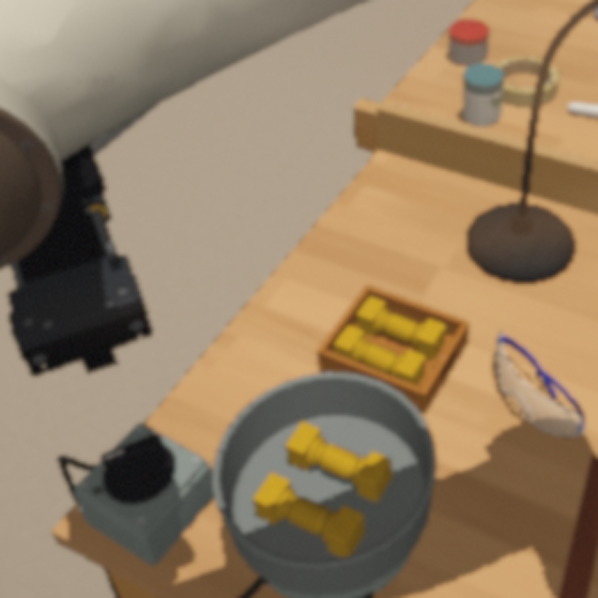

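The handle is at fast (about 58° from off), and all four pillars lie in place in the tray and bowl. The robot is clear, so I'm handing in.

```bash
python3 -c "
from station import r, camrig, finish_job
print(finish_job())"
```

```text
the job is handed in; nothing more can be done
None
```

The job is handed in, but the hand-in printed no verdict: four pillars were there, the two hollow ones are in the tray and the two solid ones in the bowl, all loaded with the switch at off, and the switch now stands at fast with the pot and tape where they were.

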